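Close the terminal compartment of a bench supply box

ROBOT

A 6-joint arm with a two-finger parallel gripper is mounted at the origin on the work surface. World frame = base frame: x ahead of the robot, y to its left, z up, the work surface at z = 0. Lengths are in m, angles in rad, forces in N, time in s.
With the tool pointing down it reaches from about 0.35 to 0.725 m from the base axis. Payload 6 kg.
Tool frame: the origin (TCP) lies on the centre line of the jaws, within the pads' length; the fingertips stand 22 mm ahead of it and the grasp point (between the pads) lies 3 mm ahead of it; x points along the fingers, z is the direction in which the jaws open and shut, and the axes are right-handed (so a half turn about x gives the same grasp; the last joint's range is limited). The gripper opens to 85 mm and grips with 20 to 120 N. Pads are 22 mm wide; open, the fingers measure 114 mm over their backs; the gripper's body (76 mm by 85 mm) begins 54 mm behind the grasp point. The pads swing forward as they close: fully open they stand 13 mm farther back than shut.
Start: joints at [-0.984, 0.04, 0.085, 0, -1.615, -0.334], TCP at [0.15, -0.581, 0.253] pointing down, gripper open.
Joint ranges: [-2.56, 2.56], [-1.29, 2.01], [-1.08, 1.49], [-3.29, 1.98], [-2.81, -0.18], [-2.99, 2.99]. Speed limits (rad/s): [2.57, 2.57, 3.01, 3.14, 3.14, 3.14].

INTERFACE

Orientations are given as a unit quaternion [w, x, y, z].
In Python, from bench import ctrl, viewer, sign_off gives the robot as it stands.
- The arm moves only by the tool servo_tool, never from a script. Its argument "plan" is a list of rows, each a list of 6 numbers: the shift along the world's x, y, z each as a share of 0.1 m, from -1 to 1, then the turn, a rotation vector about the world's x, y, z each as a share of 4 degrees, from -1 to 1. In form: [[dx, dy, dz, wx, wy, wz], ...]. A call has 1 to 20 rows; each row shifts and turns the pose as measured when the row begins; what a row does not reach is not made up. A row lasts 1/10 s, in which the tool goes at most 50 mm and 8.59 degrees, less where a joint would pass 70% of its speed; a pose out of reach is approached as far as the arm can. A call with a number of a shift or a turn outside -1 to 1 is refused whole. A call with a gripper value outside its range is refused whole. "jaw" is the finger opening in mm, from 0 to 85.4, set as the call begins (left out, the last holds). The fingers move at their own pace and stop on an object; "force" is the grip in N (left out, the last holds). Time passes only in rows, so rows that do not move let the fingers close. It gives the time, the measured TCP pose, the force and the opening at its end, in the units of the state.
- ctrl.sense(): the state, without advancing time (a new reading comes with each control period).
- viewer.capture(name): name is "scene" or "top" or "wrist"; returns the picture (420x560x3 uint8, red, green, blue); there is no depth.
- viewer.get_calibration(name): a dict with "fx", "fy", "cx", "cy" (pixels), "extrinsics" (4x4, takes a point from camera to world coordinates). Camera axes: x right, y up, looking along -z (the intrinsics and any distortion apply to the point x, -y, -z); pixel columns grow to the right and rows downward; lengths in m; the calibration is good to about 2 mm. A picture is of the moment at which its call begins: read the wrist's pose just before it. get_calibration takes no time and is no camera call; for the wrist camera it gives the pose at the moment of the call.
- sign_off(): hands the job in, once; it reports no verdict.
The state is a dict: "t": time; "joints": joint angles; "joint_velocities": joint speeds; "joint_torque": joint torques, N m; "tool_pos": TCP position; "ee_rot": TCP orientation; "contact_force": force on the tool from outside, world axes, zero at the start; "ft_torque": the same for the moment, N m; "gripper_width": finger opening in m.
Only numpy, scipy, OpenCV 4.12 (cv2) and the standard library are available. Lean on these libraries where they do the work, as an engineer would, in place of code of your own. Each camera call takes 0.05 s, during which the arm holds its last target. There are 200 camera calls.

TASK

Close up the terminal compartment of the grey supply box on the bench with its loose cover: tilt the cover, hook its plain edge in under the box's overhanging lip, swing it down flat into the recess and press the end with the clipped corners until the spring clip snaps over it. The cover must end fully home and held by the clip, and the file, snips and hammer must stay where they lie.

Things in the scene. Friction and masses are not known exactly. Their poses are not given: they have to be found in the camera images.
- supply_box: Fixed grey steel terminal box, open on top, bolted to the bench: outside 144 (x, -76 to +68) x 120 (y) x 62 mm high, cable glands on its +y side. Origin on the bench under the recess's centre; z up, x from the lip side to the clip side. Its top has a recess for the cover, 122 (x, -61 to +61) x 94 mm (y): 2 mm longer, 4 mm wider than the cover. The inner compartment holds terminals, 32 mm high.
- recess_center (a point): Centre of the recess at ledge height, where the cover's origin comes when seated; axes as the box. The ledge is 50 mm above the bench, 13 mm wide at the two ends, 12 mm at the sides, open inside. The rim on the clip side and on the y sides is 55 mm high, flush with the top of a seated cover.
- lip_edge (a point): Middle of the lower edge of the lip: x = -51, z = 58 mm in the box frame. The lip, 4 mm thick (top at 62 mm), overhangs the recess by 10 mm along its whole width, 8 mm above the ledge; the back wall under it is at x = -61. The cover cannot go in flat. Fully under the lip, the 5 mm cover can be tilted up to about 0.27 rad; steeper, it goes in less far.
- clip (a joint): Angle in rad by which the spring clip is bent outwards, 0 at rest, at most 0.22, about a level axis at x = 66, z = 8 mm in the box frame. Spring: 0.09 N m at rest plus 0.9 N m per rad. The cover's edge pressed down on the clip's lead-in bends it 0.05 to 0.1 rad, then the nose snaps back over the edge; this takes a push of some 5 to 15 N near that edge.
- clip_nose (a point): Inner tip of the clip's nose at rest: x = 56.5, z = 57 mm in the box frame. The clip is a steel leaf 24 mm wide in the middle of the +x side. The nose's underside is 1 mm above a seated cover; from it a lead-in flares up and outwards, 24 degrees from vertical, to 73 mm above the bench. A hooked cover let go rests on the lead-in, that end some 13 mm high; its weight does not pass the clip.
- cover: Loose grey-painted cover plate, 120 (x) x 90 (y) x 5 mm, 0.17 to 0.34 kg. Origin: centre of the plate's underside; z up to the handle side, x from the plain edge (x = -60, goes under the lip) to the edge with clipped corners (x = +60, 66 mm wide, goes under the clip). Bow handle at the centre: bar 10 (x) x 64 mm (y), underside 23 and top 33 mm above the origin, on 8 mm posts at y = -28 and +28.
- cover_hook_edge (a point): Middle of the lower edge of the cover's plain side (x = -60, z = 0 in the cover frame).
- cover_clip_edge (a point): Middle of the lower edge of the cover's clipped-corner side (x = +60, z = 0 in the cover frame).
- file: Bystander: flat file with a blue handle, about 295 mm long, 24 mm high, lying on the bench. Origin near its middle; x towards the blade's end.
- snips: Bystander: tin snips with orange grips, about 195 mm long, 60 mm wide, lying on the bench. Origin at the pivot bolt; x towards the blades.
- hammer: Bystander: hammer 280 mm long, lying on the bench; x towards the head.
There are look-alikes about, which are no part of the job. What is meant by the supply_box is not green, and is the larger of those in its own colour.

How it is judged:
On the way:
1. the cover's plain edge is in under the lip while the cover is still tilted (x of cover_hook_edge in the frame of supply_box below -0.054 m and z of cover_hook_edge in the frame of supply_box between 0.045 and 0.0555 m and angle between cover's own z axis and vertical above 0.05 rad and z of cover_clip_edge in the frame of supply_box above 0.055 m), for 0.1 s.
At the end, for the whole second after the job is handed in: The cover lies flat in the recess (both its edges within 2 mm of the ledge, tilted less than 0.03 rad, centred within 4 mm), its plain edge at least 6.5 mm under the lip, the clip sprung back over the other edge (clip below 0.03 rad), released and at rest (x of cover_hook_edge in the frame of supply_box below -0.0575 m and z of each of cover_hook_edge, cover_clip_edge in the frame of supply_box below 0.052 m and horizontal distance between cover and recess_center below 0.004 m and angle between cover's own z axis and vertical below 0.03 rad and value of joint clip below 0.03 rad and linear speed of cover below 0.01 m/s); the robot touches nothing.
It fails at once if the file, the snips or the hammer is shifted by more than 25 mm (distance of any of file, snips, hammer from where it was at the start of the episode above 0.025 m).
It also fails if it takes over 54 s, if anything falls off the work surface, if the arm or the gripper's body presses on something with over 40 N, if the wrist force passes 120 N, or if a joint passes its speed limit or range.

## Working session

There is one attempt and no reset: what is moved stays moved. The work goes in short steps, Python scripts to look and compute and a tool call to move; the robot and the scene stay as the last step left them, time stands still between calls to the robot, and variables do not carry over. Pictures are saved under pics/ and viewed, about 8 in all and at most 12, crops included, and the job is handed in when it is done.

Besides the shell and the picture viewer there is one more tool, called after "Request:" by a JSON object that holds its "api" and its "payload". servo_tool: Moves the arm, as the interface text tells. Shift numbers are shares of 0.1 m and turn numbers shares of 4 degrees, none past 1 either way. Its arguments: {"type":"object","properties":{"plan":{"type":"array","items":{"type":"array","items":{"type":"number"}}},"jaw":{"type":"number"},"force":{"type":"number"}},"required":["plan"]}

```bash
mkdir -p pics; ls
cat > h.py <<'E'
import numpy as np, cv2
from bench import ctrl, viewer, sign_off
def snap(n,f):
    c=viewer.get_calibration(n); im=viewer.capture(n); cv2.imwrite('pics/'+f+'.png',im[:,:,::-1]); np.save('pics/'+f+'.npy',np.array(c['extrinsics'])); return im,c
def ray(c,u,v):
    E=np.array(c['extrinsics']); d=np.array([(u-c['cx'])/c['fx'],-(v-c['cy'])/c['fy'],-1.0]); return E[:3,3],E[:3,:3]@d
def onz(c,u,v,z):
    o,d=ray(c,u,v); return o+d*(z-o[2])/d[2]
def proj(c,p):
    E=np.array(c['extrinsics']); q=E[:3,:3].T@(np.array(p)-E[:3,3]); return c['cx']+c['fx']*q[0]/-q[2], c['cy']-c['fy']*q[1]/-q[2]
E
python3 - <<'E'
from h import *
for n in ['scene','top']:
    im,c=snap(n,n+'0'); print(n,{k:np.round(v,4).tolist() for k,v in c.items() if not isinstance(v,str)})
a=cv2.imread('pics/scene0.png');b=cv2.imread('pics/top0.png')
print(ctrl.sense())
E
```

```text
pics
scene {'fx': 396.8976, 'fy': 396.8976, 'cx': 276.017, 'cy': 212.5504, 'extrinsics': [[0.339, -0.6459, 0.684, 1.2185], [0.9407, 0.2402, -0.2394, -0.3533], [-0.0096, 0.7246, 0.6891, 0.7692], [0.0, 0.0, 0.0, 1.0]]}
top {'fx': 396.5906, 'fy': 396.5906, 'cx': 277.436, 'cy': 211.7203, 'extrinsics': [[0.1032, 0.9683, -0.2273, 0.3881], [-0.9946, 0.0993, -0.0287, -0.1212], [-0.0052, 0.2291, 0.9734, 0.8758], [0.0, 0.0, 0.0, 1.0]]}
{'t': 0.1, 'joints': array([-9.84314903e-01,  4.07982439e-02,  8.39377565e-02, -4.16682614e-04,
       -1.61549099e+00, -3.33696264e-01]), 'joint_velocities': array([ 0.00122631, -0.00197322,  0.00244351,  0.00263412, -0.00069213,
        0.00028207]), 'joint_torque': array([-5.34859370e-03, -3.69345832e+01,  3.48280942e+01,  6.95190802e+00,
       -4.63518503e-03, -9.63744498e-06]), 'tool_pos': array([ 0.15007794, -0.58067221,  0.2523656 ]), 'ee_rot': array([ 0.43329331, -0.55856953,  0.43266294,  0.55951744]), 'contact_force': array([-0.08496502,  0.06748589, -0.32799404]), 'ft_torque': array([-0.01809876, -0.02500045, -0.02110479]), 'gripper_width': 0.08543324276158233}
```

View pics/top0.png

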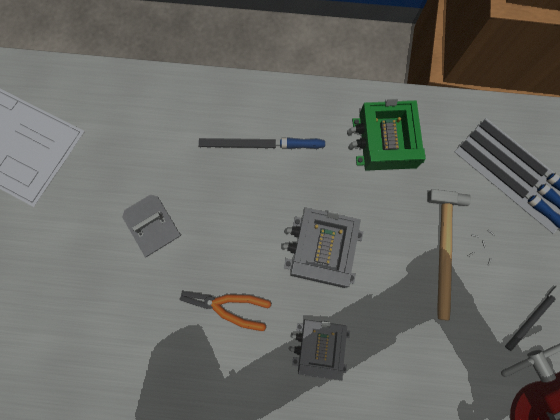

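View pics/scene0.png

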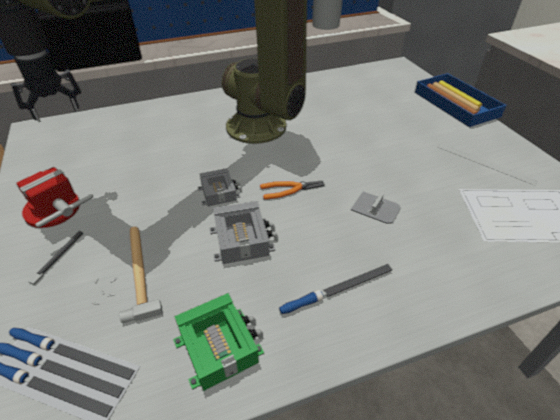

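Top view: cover at (152,225). Possible boxes are the green one at (392,135), the larger grey one at (327,247) and the small grey one at (323,348). By the description it is the larger grey one at (327,247). I'll check it and the cover in a close crop.

Run:
```python
import cv2,numpy as np
b=cv2.imread('pics/top0.png')
x=cv2.resize(b[195:300,275:375],None,fx=5,fy=5,interpolation=cv2.INTER_CUBIC)
y=cv2.resize(b[185:265,115:190],None,fx=5,fy=5,interpolation=cv2.INTER_CUBIC)[:525]
o=np.zeros((525,875,3),np.uint8);o[:x.shape[0],:500]=x;o[:y.shape[0],500:]=y
o=cv2.resize(o,None,fx=.9,fy=.9)
cv2.imwrite('pics/crop1.png',o)
```

```text
(no output)
```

View pics/crop1.png

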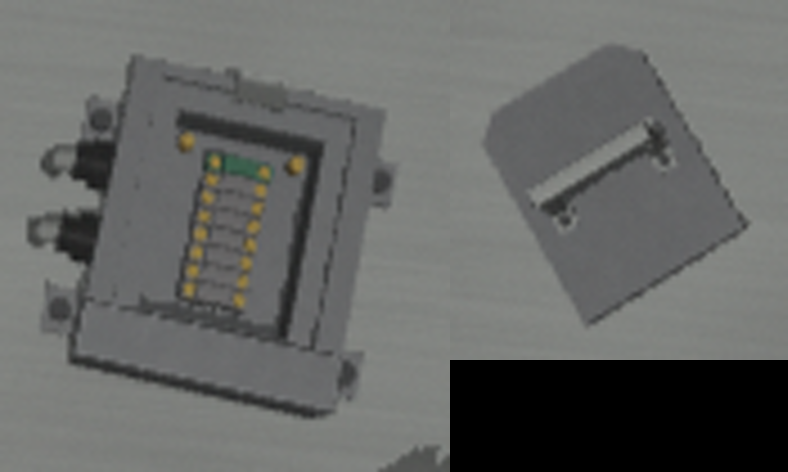

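The crop confirms it: grey, the larger of the two greys, lip at the bottom (towards the robot), clip at crop (258,92), glands on the left. The cover's plain edge is the lower-right one, (587,325)–(748,225) in the crop. Next is a first measurement and a wrist viewpoint.

Run:
```python
from h import *
c=viewer.get_calibration('top')
B=lambda u,v,z:onz(c,275+u/4.5,195+v/4.5,z)
C=lambda u,v,z:onz(c,115+(u-450)/4.5,185+v/4.5,z)
for n,f,p in [('rimTL',B,(135,57,.055)),('rimTR',B,(385,108,.055)),('lipBL',B,(72,355,.062)),('lipBR',B,(330,408,.062)),('lipTL',B,(82,298,.062)),('lipTR',B,(345,356,.062)),
 ('plL',C,(587,325,.005)),('plR',C,(748,225,.005)),('hL',C,(532,198,.033)),('hR',C,(648,130,.033))]: print(n,np.round(f(*p)*1000,1))
s=ctrl.sense(); from scipy.spatial.transform import Rotation as R
q=s['ee_rot'];r=R.from_quat([*q[1:],q[0]]); print(r.as_matrix().round(3))
w=viewer.get_calibration('wrist');E=np.array(w['extrinsics'])
print('cam in tool',(r.as_matrix().T@(E[:3,3]-s['tool_pos'])).round(4),(r.as_matrix().T@E[:3,:3]).round(3),w['fx'],w['cx'],w['cy'])
```

```text
rimTL [ 594.6 -154.6   55. ]
rimTR [ 582.  -273.6   55. ]
lipBL [ 451.8 -138.1   62. ]
lipBR [ 440.3 -255.4   62. ]
lipTL [ 477.9 -140.2   62. ]
lipTR [ 464.1 -260.7   62. ]
plL [459.6 182.7   5. ]
plR [516.6 112.2   5. ]
hL [514.9 210.3  33. ]
hR [553.7 160.4  33. ]
[[-0.001 -0.968 -0.25 ]
 [ 0.002 -0.25   0.968]
 [-1.     0.     0.002]]
cam in tool [-0.1212  0.0652 -0.0005] [[ 0.001  0.259 -0.966]
 [ 0.     0.966  0.259]
 [ 1.    -0.     0.001]] 325.5683028677663 284.80474166224093 210.89519429165028
```

Box at about (0.52,-0.20) with yaw about -6°, cover at about (0.535,0.185) with yaw about 39°. First I go over the box to take a wrist picture.

Request:
{"api": "servo_tool", "payload": {"plan": [[0.2, 0.2, 0, 0, 0, 1], [0.2, 0.2, 0, 0, 0, 1], [0.2, 0.2, 0, 0, 0, 1], [0.2, 0.2, 0, 0, 0, 1], [0.2, 0.2, 0, 0, 0, 1], [0.2, 0.2, 0, 0, 0, 1], [0.2, 0.2, 0, 0, 0, 1], [0.2, 0.2, 0, 0, 0, 1], [0.2, 0.2, 0, 0, 0, 1], [0.2, 0.2, -0.05, 0, 0, 1], [0.2, 0.2, -0.05, 0, 0, 1], [0.2, 0.2, -0.05, 0, 0, 1], [0.2, 0.2, -0.05, 0, 0, 1], [0.2, 0.2, -0.05, 0, 0, 1], [0.2, 0.2, -0.05, 0, 0, 1], [0.2, 0.2, -0.1, 0, 0, 1], [0.2, 0.2, -0.1, 0, 0, 1], [0.2, 0.2, -0.1, 0, 0, 0.5], [0.1, 0.2, 0, 0, 0, 0], [0, 0, 0, 0, 0, 0]]}}

```text
t: 2.1
tool_pos: [0.5295, -0.1806, 0.179]
ee_rot: [0.017, -0.701, 0.015, 0.713]
contact_force: [-0.4, -0.3, -0.3]
gripper_width: 0.0854
```

```bash
cat >> h.py <<'E'
from scipy.spatial.transform import Rotation as R
def rot(q): return R.from_quat([*q[1:],q[0]]).as_matrix()
E
python3 - <<'E'
from h import *
s=ctrl.sense();im,c=snap('wrist','w1');print(s['t'],s['tool_pos'],rot(s['ee_rot']).round(4).tolist())
x=cv2.resize(im[:,:,::-1],(800,600),interpolation=cv2.INTER_CUBIC);cv2.imwrite('pics/w1b.png',x)
E
```

```text
2.1 [ 0.52947835 -0.18056641  0.17904265] [[-0.0178, -0.0464, -0.9988], [0.0031, -0.9989, 0.0464], [-0.9998, -0.0023, 0.018]]
```

View pics/w1b.png

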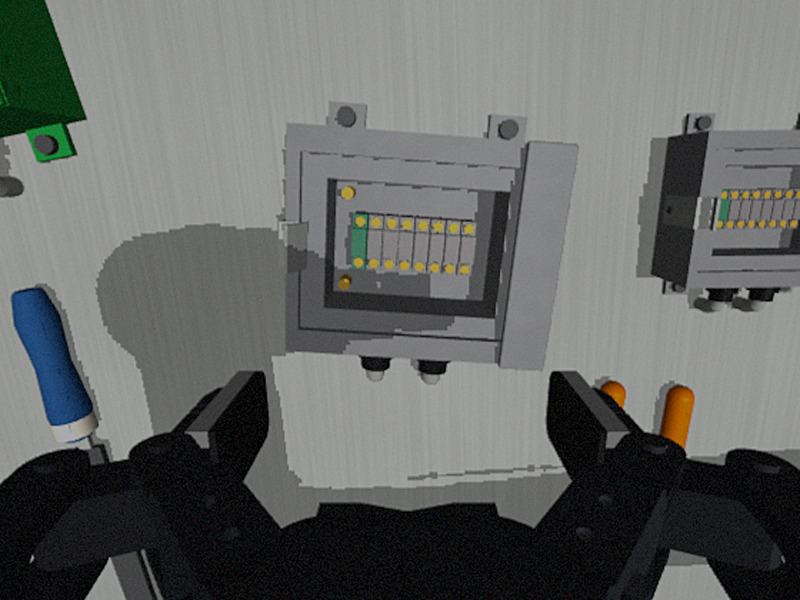

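The wrist view shows the large grey box: lip band (528,141)–(578,145)–(545,369)–(499,364), clip at (292,245), rim corners at (287,123) and (285,353). I refine the corners and fit the known points of the box.

```bash
cat >> h.py <<'E'
from scipy.optimize import least_squares
def fit(c,obj,px,g0,im=None):
    px=np.array(px,float)
    if im is not None:
        g=cv2.cvtColor(im,cv2.COLOR_RGB2GRAY); p2=cv2.cornerSubPix(g,px.astype(np.float32).reshape(-1,1,2).copy(),(3,3),(-1,-1),(3,30,.01)).reshape(-1,2)
        print('subpix moved',np.round(p2-px,1).tolist()); px=p2
    def pts(g): cs,sn=np.cos(g[2]),np.sin(g[2]); return [(g[0]+cs*a-sn*b,g[1]+sn*a+cs*b,z) for a,b,z in obj]
    f=lambda g:(np.array([proj(c,p) for p in pts(g)])-px).ravel()
    r=least_squares(f,g0,loss='soft_l1',x_scale=[.01,.01,.05]); print('pose',r.x.round(4),'deg',np.degrees(r.x[2]).round(2),'res',r.fun.reshape(-1,2).round(1).tolist()); return r.x
E
python3 - <<'E'
from h import *
im=cv2.imread('pics/w1.png')[:,:,::-1].copy(); c=viewer.get_calibration('wrist'); c['extrinsics']=np.load('pics/w1.npy')
obj=np.array([(68,-60,55),(68,60,55),(-51,-60,62),(-76,-60,62),(-76,60,62),(-51,60,62),(61,-47,55),(61,47,55)])/1000
px=np.array([(287,123),(285,353),(528,141),(578,145),(545,369),(499,364),(302,151),(299,329)])*.7
fit(c,obj,px,[.52,-.2,-.1]); fit(c,obj,px,[.52,-.2,-.1],im)
E
```

```text
pose [ 0.5223 -0.2069 -0.1155] deg -6.62 res [[-0.4, -0.0], [0.7, -1.4], [0.6, -0.8], [1.0, -0.9], [-0.8, 1.2], [0.2, 2.9], [-1.1, 0.5], [-0.2, 0.5]]
subpix moved [[-0.7, -0.7], [1.3, -0.6], [0.8, -0.4], [-0.6, -1.2], [0.0, -0.0], [-0.0, 1.6], [-1.0, -0.5], [-0.8, -1.2]]
pose [ 0.5223 -0.2074 -0.1147] deg -6.57 res [[0.1, 0.1], [-0.6, -1.3], [-0.2, -1.1], [1.6, -0.5], [-0.8, 0.6], [0.2, 0.7], [-0.3, 0.4], [0.5, 1.2]]
```

Request:
{"api": "servo_tool", "payload": {"plan": [[0, 0.3, 0, 0, 0, 1], [0, 0.3, 0, 0, 0, 1], [0, 0.3, 0, 0, 0, 1], [0, 0.3, 0, 0, 0, 1], [0, 0.3, 0, 0, 0, 1], [0, 0.3, 0, 0, 0, 1], [0, 0.3, 0, 0, 0, 1], [0, 0.3, -0.05, 0, 0, 1], [0, 0.3, -0.05, 0, 0, 1], [0, 0.3, -0.05, 0, 0, 1], [0, 0.3, -0.05, 0, 0, 0.5], [0, 0.3, 0, 0, -0.25, 0], [0, 0.1, 0, 0, 0, 0], [0, 0, 0, 0, 0, 0]]}}

```text
t: 3.55
tool_pos: [0.5247, 0.1898, 0.1589]
ee_rot: [-0.247, -0.664, -0.239, 0.664]
contact_force: [-0.8, -1.0, -0.8]
gripper_width: 0.0853
```

Run:
```python
from h import *
s=ctrl.sense();im,c=snap('wrist','w2');print(s['t'],s['tool_pos'],rot(s['ee_rot']).round(4).tolist())
x=cv2.resize(im[:,:,::-1],(800,600),interpolation=cv2.INTER_CUBIC);cv2.imwrite('pics/w2b.png',x)
```

```text
3.55 [0.52474422 0.18981445 0.15890134] [[0.0031, 0.6458, -0.7635], [-0.0112, -0.7634, -0.6458], [-0.9999, 0.0106, 0.0048]]
```

View pics/w2b.png

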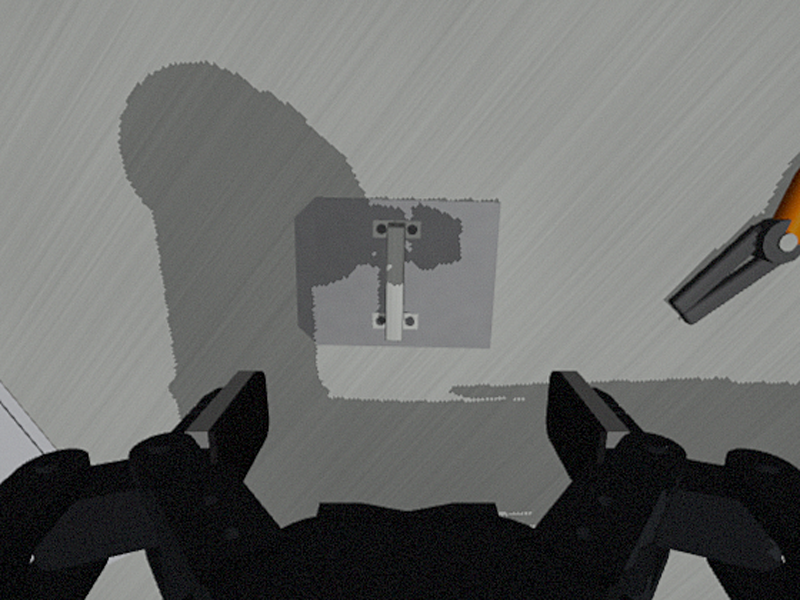

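The cover shows plain-edge corners (499,200) and (490,348), clipped end at x≈295–299 and handle bar (388–406, 222–341).

Run:
```python
from h import *
im=cv2.imread('pics/w2.png')[:,:,::-1].copy(); c=viewer.get_calibration('wrist'); c['extrinsics']=np.load('pics/w2.npy')
obj=np.array([(-60,-45,5),(-60,45,5),(60,-33,5),(60,33,5),(48,-45,5),(48,45,5),(-5,-32,33),(5,-32,33),(-5,32,33),(5,32,33)])/1000
px=np.array([(499,200),(490,348),(295,215),(299,325),(316,198),(314,345),(406,222),(388,222),(403,341),(387,341)])*.7
g=fit(c,obj,px,[.535,.185,.68]); fit(c,obj,px,[.535,.185,.68],im)
```

```text
pose [0.536  0.1851 0.6776] deg 38.82 res [[1.5, 0.5], [0.3, -0.6], [-0.2, 1.1], [-0.3, -0.2], [-0.8, -1.3], [3.1, -1.1], [0.1, 2.4], [-0.6, 2.0], [0.3, -0.5], [-1.0, -0.8]]
subpix moved [[-1.6, -1.4], [-0.6, -0.1], [-1.1, 1.6], [-1.4, 0.1], [-0.7, -1.3], [0.8, -2.0], [0.0, -0.0], [-1.5, 2.7], [-1.8, -1.0], [-0.7, -1.9]]
pose [0.5368 0.1854 0.6791] deg 38.91 res [[2.2, 1.4], [0.1, -1.0], [-0.1, -0.8], [0.2, -0.6], [-1.2, -0.4], [1.4, 0.6], [-1.0, 1.9], [-0.2, -1.1], [1.1, 0.1], [-1.2, 0.7]]
```

Request:
{"api": "servo_tool", "payload": {"plan": [[0.1, -0.05, 0, 0.16, 0.05, -0.34], [0, 0, -0.3, 0, 0, 0], [0, 0, -0.3, 0, 0, 0], [0, 0, -0.3, 0, 0, 0], [0, 0, 0, 0, 0, 0]], "jaw": 45, "force": 90}}

```text
t: 4.1
tool_pos: [0.5386, 0.1766, 0.0692]
ee_rot: [0.23, 0.67, 0.232, -0.667]
contact_force: [-0.2, 0.3, -0.7]
gripper_width: 0.045
```

```bash
cat >> h.py <<'E'
def st(psi=None,P=None):
    s=ctrl.sense();M=rot(s['ee_rot']);x=M[:,0];print('t',round(s['t'],2),'p',s['tool_pos'].round(4),'x',x.round(4),'psi',np.degrees(np.arctan2(M[1,2],M[0,2])).round(2)%360,'F',s['contact_force'].round(1),'T',s['ft_torque'].round(2),'w',round(s['gripper_width'],4)); return s,M
E
python3 -c "
from h import *
st()"
```

```text
t 4.1 p [0.5386 0.1766 0.0692] x [ 0.0029  0.0041 -1.    ] psi 218.11 F [-0.2  0.3 -0.7] T [-0.06  0.15 -0.04] w 0.045
```

Request:
{"api": "servo_tool", "payload": {"plan": [[-0.02, 0.09, 0, -0.06, 0.04, 0.18], [0, 0, 0, 0, 0, 0]]}}

```text
t: 4.3
tool_pos: [0.5384, 0.1843, 0.0718]
ee_rot: [0.235, 0.668, 0.234, -0.666]
contact_force: [-0.2, 0.0, 0.2]
gripper_width: 0.0452
```

```bash
python3 -c "
from h import *
st()"
```

```text
t 4.3 p [0.5384 0.1843 0.0718] x [ 2.1e-03 -1.0e-04 -1.0e+00] psi 218.69 F [-0.2  0.   0.2] T [-0.02  0.01  0.02] w 0.0452
```

Request:
{"api": "servo_tool", "payload": {"plan": [[-0.02, 0.01, -0.2, 0, 0.03, 0.04], [0, 0, -0.14, 0, 0, 0], [0, 0, 0, 0, 0, 0], [0, 0, 0, 0, 0, 0]]}}

```text
t: 4.7
tool_pos: [0.5399, 0.1871, 0.0439]
ee_rot: [0.235, 0.67, 0.236, -0.663]
contact_force: [-0.1, 0.4, 0.4]
gripper_width: 0.045
```

```bash
python3 -c "
from h import *
st()"
```

```text
t 4.7 p [0.5399 0.1871 0.0439] x [ 0.009   0.0043 -1.    ] psi 218.9 F [-0.1  0.4  0.4] T [0.06 0.01 0.04] w 0.045
```

Request:
{"api": "servo_tool", "payload": {"plan": [[-0.03, -0.02, -0.06, -0.06, 0.13, 0], [0, 0, -0.05, 0, 0, 0], [0, 0, 0, 0, 0, 0]]}}

```text
t: 5.0
tool_pos: [0.5377, 0.1855, 0.0343]
ee_rot: [0.235, 0.667, 0.236, -0.666]
contact_force: [0.3, -0.7, -0.9]
gripper_width: 0.0448
```

```bash
python3 -c "
from h import *
st()"
```

```text
t 5.0 p [0.5377 0.1855 0.0343] x [ 0.0017  0.0012 -1.    ] psi 218.91 F [ 0.3 -0.7 -0.9] T [0.02 0.01 0.03] w 0.0448
```

Request:
{"api": "servo_tool", "payload": {"plan": [[-0.02, 0, -0.02, -0.02, 0.03, 0], [0, 0, 0, 0, 0, 0], [0, 0, 0, 0, 0, 0], [0, 0, 0, 0, 0, 0], [0, 0, 0, 0, 0, 0], [0, 0, 0, 0, 0, 0]], "jaw": 0}}

```text
t: 5.6
tool_pos: [0.5357, 0.1855, 0.0327]
ee_rot: [0.236, 0.667, 0.235, -0.667]
contact_force: [-0.3, 0.1, -0.6]
gripper_width: 0.0082
```

```bash
python3 -c "
from h import *
st()"
```

```text
t 5.6 p [0.5357 0.1855 0.0327] x [ 2.e-04 -2.e-04 -1.e+00] psi 218.92 F [-0.3  0.1 -0.6] T [-0.06  0.05  0.03] w 0.0082
```

Request:
{"api": "servo_tool", "payload": {"plan": [[0, 0, 0.2, 0, 0, 0], [0, 0, 0.4, 0, 0, 0], [0, 0, 0.4, 0, 0, 0], [0, -0.2, 0.1, 0, 0, -1], [0, -0.3, 0, 0, 0, -1], [0, -0.3, 0, 0, 0, -1], [0, -0.3, 0, 0, 0, -1], [0, -0.3, 0, 0, 0, -1], [0, -0.3, 0, 0, 0, -1], [0, -0.3, 0, 0, 0, -1], [0, -0.3, 0, 0, 0, -1], [0, -0.3, 0, 0, 0, -1], [0, -0.3, 0, 0, 0, -1], [0, -0.3, 0, 0, 0, -1], [0, -0.3, 0, 0, 0, -0.4], [0, -0.2, 0, 0, 0, 0], [0, -0.1, 0, 0, 0, 0], [0, 0, 0, 0, 0, 0]]}}

```text
t: 7.4
tool_pos: [0.5277, -0.2087, 0.1375]
ee_rot: [0.056, -0.7, 0.05, 0.71]
contact_force: [-0.2, 0.7, -2.8]
gripper_width: 0.0081
```

```bash
python3 -c "
from h import *
st()"
```

```text
t 7.4 p [ 0.5277 -0.2087  0.1375] x [-0.0131  0.009  -0.9999] psi 171.43 F [-0.2  0.7 -2.8] T [-0.   -0.05 -0.05] w 0.0081
```

```bash
cat >> h.py <<'E'
BOX=np.array([.5223,-.2072]);YB=np.radians(-6.6);OFF=np.array([0,.0006,.0327])
def box(y=YB): return R.from_euler('z',y).as_matrix()
def goal(hx,hz,th,hy=0):
    "shares still to go so that the cover's hook edge is at hx,hz (mm, box frame), tilt th"
    s,M=st(); Rc=box()@R.from_euler('y',-th).as_matrix()
    T=np.column_stack([-Rc[:,2],-Rc[:,1],-Rc[:,0]])
    o=np.array([BOX[0],BOX[1],0])+box()@(np.array([hx,hy,hz])/1000)+Rc@np.array([.06,0,0])
    p=o+Rc@OFF
    d=(p-s['tool_pos'])/.1; w=np.degrees(R.from_matrix(T@M.T).as_rotvec())/4
    print('go shift',d.round(3).tolist(),'turn',w.round(3).tolist())
def now():
    s,M=st(); Rc=np.column_stack([-M[:,2],-M[:,1],-M[:,0]]); o=s['tool_pos']-Rc@OFF
    f=lambda q:(box().T@(o+Rc@np.array(q)-[BOX[0],BOX[1],0])*1000).round(1)
    A=box().T@Rc; print('hook',f([-.06,0,0]),'clip',f([.06,0,0]),'tilt',np.arcsin(A[2,0]).round(3),'roll',A[2,1].round(3),'yaw',A[1,0].round(3))
E
python3 -c "
from h import *
goal(-40,85,.22)"
```

```text
t 7.4 p [ 0.5277 -0.2087  0.1375] x [-0.0131  0.009  -0.9999] psi 171.43 F [-0.2  0.7 -2.8] T [-0.   -0.05 -0.05] w 0.0081
go shift [0.06, 0.008, -0.075] turn [-0.541, -3.313, 0.479]
```

Request:
{"api": "servo_tool", "payload": {"plan": [[0.02, 0, 0, -0.14, -0.83, 0.12], [0.02, 0, 0, -0.14, -0.83, 0.12], [0.02, 0, 0, -0.14, -0.83, 0.12], [0, 0, 0, -0.14, -0.83, 0.12], [0, 0, 0, 0, 0, 0]]}}

```text
t: 7.9
tool_pos: [0.5341, -0.2045, 0.1352]
ee_rot: [-0.035, 0.781, -0.043, -0.622]
contact_force: [0.2, -0.0, -2.7]
gripper_width: 0.0081
```

```bash
python3 -c "
from h import *
now();goal(-40,85,.22)
im,c=snap('wrist','w3')
s,M=st()
x=cv2.resize(im[:,:,::-1],(800,600),interpolation=cv2.INTER_CUBIC);cv2.imwrite('pics/w3b.png',x)
"
```

```text
t 7.9 p [ 0.5341 -0.2045  0.1352] x [ 0.2223 -0.0239 -0.9747] psi 173.64 F [ 0.2 -0.  -2.7] T [ 0.08  0.84 -0.02] w 0.0081
hook [-39.8   3.2  89.9] clip [ 77.2   3.7 116.7] tilt 0.226 roll 0.001 yaw 0.004
t 7.9 p [ 0.5341 -0.2045  0.1352] x [ 0.2223 -0.0239 -0.9747] psi 173.64 F [ 0.2 -0.  -2.7] T [ 0.08  0.84 -0.02] w 0.0081
go shift [-0.004, -0.034, -0.052] turn [-0.003, 0.08, -0.063]
t 7.95 p [ 0.5344 -0.2046  0.1354] x [ 0.2211 -0.024  -0.975 ] psi 173.64 F [-0.8 -0.6 -1.3] T [0.08 0.8  0.02] w 0.0078
```

View pics/w3b.png

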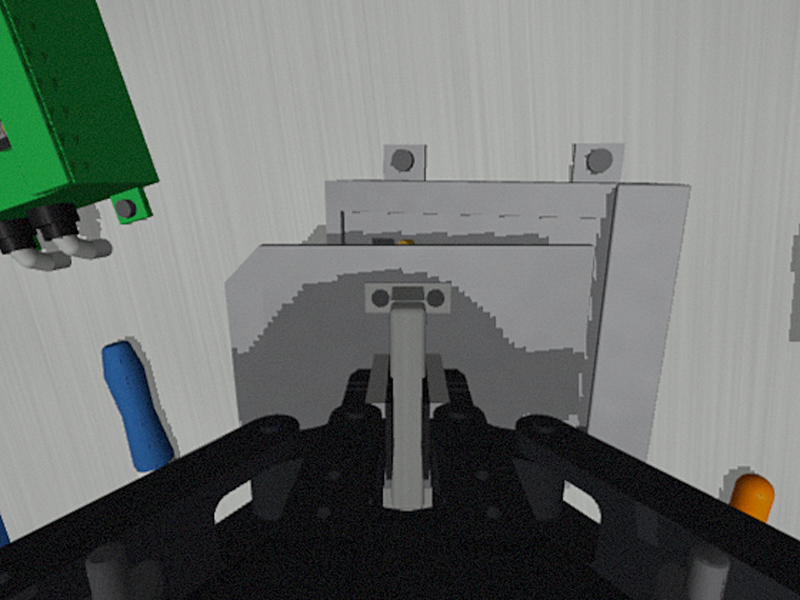

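The picture shows the cover held square, with its -y edge at (262,245)–(593,247). The lip corners are at (618,184) and (690,186), the box corner at (327,181). I compare these pixels with predictions to refine the relative offset.

```bash
cat >> h.py <<'E'
def cmp(c,s,M,cov,bx):
    Rc=np.column_stack([-M[:,2],-M[:,1],-M[:,0]]); o=s['tool_pos']-Rc@OFF
    for n,L,f in (('cov',cov,lambda q:o+Rc@q),('box',bx,lambda q:np.array([*BOX,0])+box()@q)):
        for q,u in L.items():
            p=f(np.array(q)/1000); a=np.array(proj(c,p)); dpt=-(np.array(c['extrinsics'])[:3,:3].T@(p-np.array(c['extrinsics'])[:3,3]))[2]
            e=np.array(u)*.7-a; print(n,q,'seen-pred mm: right(-x) %.1f  down(+y) %.1f'%tuple(e*dpt/c['fx']*1000))
E
python3 - <<'E'
from h import *
c=viewer.get_calibration('wrist');c['extrinsics']=np.load('pics/w3.npy')
s,M=st()
cmp(c,s,M,{(-60,-45,5):(593,247),(48,-45,5):(262,245),(60,-33,5):(227,282),(5,-32,33):(391,305),(-5,-32,33):(425,305)},{(68,-60,55):(327,181),(-51,-60,62):(618,184),(-76,-60,62):(690,186)})
E
```

```text
t 7.95 p [ 0.5344 -0.2046  0.1354] x [ 0.2211 -0.024  -0.975 ] psi 173.64 F [-0.8 -0.6 -1.3] T [0.08 0.8  0.02] w 0.0078
cov (-60, -45, 5) seen-pred mm: right(-x) -0.8  down(+y) 1.5
cov (48, -45, 5) seen-pred mm: right(-x) 1.3  down(+y) 0.9
cov (60, -33, 5) seen-pred mm: right(-x) 0.9  down(+y) 1.0
cov (5, -32, 33) seen-pred mm: right(-x) 0.4  down(+y) 0.1
cov (-5, -32, 33) seen-pred mm: right(-x) -0.4  down(+y) 0.1
box (68, -60, 55) seen-pred mm: right(-x) 1.1  down(+y) 0.3
box (-51, -60, 62) seen-pred mm: right(-x) 0.3  down(+y) 0.5
box (-76, -60, 62) seen-pred mm: right(-x) -0.6  down(+y) 1.0
```

```bash
python3 -c "
from h import *
goal(-44,65,.23)"
```

```text
t 7.95 p [ 0.5344 -0.2046  0.1354] x [ 0.2211 -0.024  -0.975 ] psi 173.64 F [-0.8 -0.6 -1.3] T [0.08 0.8  0.02] w 0.0078
go shift [-0.051, -0.028, -0.249] turn [-0.018, -0.081, -0.061]
```

Request:
{"api": "servo_tool", "payload": {"plan": [[-0.05, -0.03, -0.08, -0.02, -0.08, -0.06], [0, 0, -0.08, 0, 0, 0], [0, 0, -0.08, 0, 0, 0], [0, 0, 0, 0, 0, 0], [0, 0, 0, 0, 0, 0]]}}

```text
t: 8.45
tool_pos: [0.5292, -0.2067, 0.108]
ee_rot: [-0.036, 0.781, -0.045, -0.622]
contact_force: [-0.0, -0.3, -1.6]
gripper_width: 0.0082
```

```bash
python3 -c "
from h import *
now();goal(-46,52,.23)"
```

```text
t 8.45 p [ 0.5292 -0.2067  0.108 ] x [ 0.2216 -0.0252 -0.9748] psi 173.41 F [-0.  -0.3 -1.6] T [0.07 0.71 0.06] w 0.0082
hook [-44.4   0.7  62.7] clip [72.6  0.7 89.5] tilt 0.225 roll 0.0 yaw 0.0
t 8.45 p [ 0.5292 -0.2067  0.108 ] x [ 0.2216 -0.0252 -0.9748] psi 173.41 F [-0.  -0.3 -1.6] T [0.07 0.71 0.06] w 0.0082
go shift [-0.019, -0.005, -0.105] turn [-0.014, -0.072, -0.005]
```

Request:
{"api": "servo_tool", "payload": {"plan": [[-0.02, -0.01, -0.05, -0.01, -0.07, 0], [0, 0, -0.05, 0, 0, 0], [0, 0, 0, 0, 0, 0], [0, 0, 0, 0, 0, 0]]}}

```text
t: 8.85
tool_pos: [0.5272, -0.208, 0.0971]
ee_rot: [-0.036, 0.782, -0.045, -0.62]
contact_force: [-0.0, -0.6, -1.0]
gripper_width: 0.008
```

```bash
python3 -c "
from h import *
now();goal(-46,51.7,.23);goal(-56,51.2,.23)"
```

```text
t 8.85 p [ 0.5272 -0.208   0.0971] x [ 0.2263 -0.0261 -0.9737] psi 173.41 F [-0.  -0.6 -1. ] T [0.1  0.77 0.02] w 0.008
hook [-46.   -0.8  51.6] clip [70.9 -0.8 79. ] tilt 0.23 roll 0.0 yaw 0.0
t 8.85 p [ 0.5272 -0.208   0.0971] x [ 0.2263 -0.0261 -0.9737] psi 173.41 F [-0.  -0.6 -1. ] T [0.1  0.77 0.02] w 0.008
go shift [0.001, 0.008, 0.001] turn [-0.001, -0.002, -0.002]
t 8.85 p [ 0.5272 -0.208   0.0971] x [ 0.2263 -0.0261 -0.9737] psi 173.41 F [-0.  -0.6 -1. ] T [0.1  0.77 0.02] w 0.008
go shift [-0.099, 0.02, -0.004] turn [-0.001, -0.002, -0.002]
```

Request:
{"api": "servo_tool", "payload": {"plan": [[-0.03, 0.01, 0, 0, 0, 0], [-0.03, 0.01, 0, 0, 0, 0], [0, 0, 0, 0, 0, 0]]}}

```text
t: 9.15
tool_pos: [0.5209, -0.2059, 0.0976]
ee_rot: [-0.036, 0.782, -0.045, -0.62]
contact_force: [-0.9, 0.3, -1.0]
gripper_width: 0.0079
```

```bash
python3 -c "
from h import *
now();goal(-56,51.2,.22)
im,c=snap('wrist','w4');s,M=st()
x=cv2.resize(im[:,:,::-1],(800,600),interpolation=cv2.INTER_CUBIC);cv2.imwrite('pics/w4b.png',x)"
```

```text
t 9.15 p [ 0.5209 -0.2059  0.0976] x [ 0.2269 -0.0263 -0.9736] psi 173.4 F [-0.9  0.3 -1. ] T [0.12 0.69 0.02] w 0.0079
hook [-52.5   0.5  52.1] clip [64.4  0.5 79.5] tilt 0.23 roll -0.0 yaw 0.0
t 9.15 p [ 0.5209 -0.2059  0.0976] x [ 0.2269 -0.0263 -0.9736] psi 173.4 F [-0.9  0.3 -1. ] T [0.12 0.69 0.02] w 0.0079
go shift [-0.031, -0.002, -0.014] turn [0.017, 0.148, -0.001]
t 9.2 p [ 0.5211 -0.2059  0.0977] x [ 0.2271 -0.0263 -0.9735] psi 173.41 F [-0.2  0.6 -1.7] T [ 0.09  0.77 -0.03] w 0.0081
```

View pics/w4b.png

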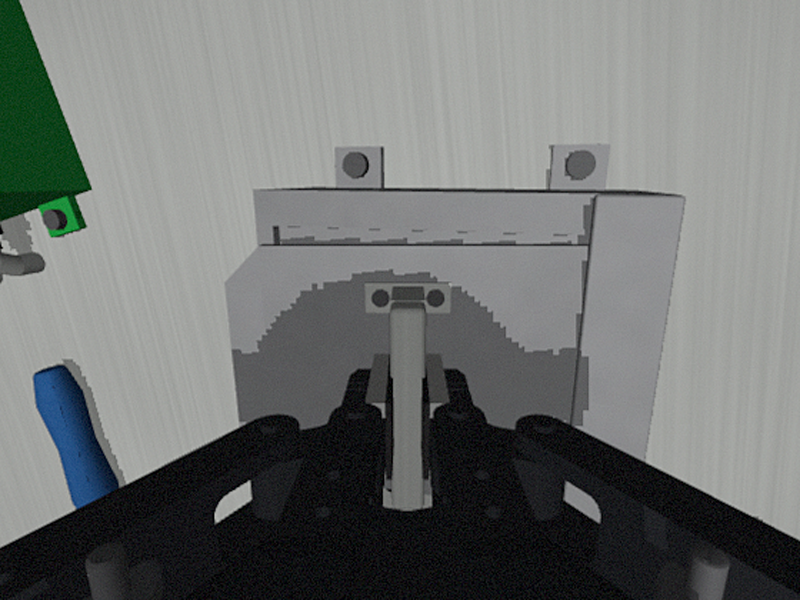

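The plain edge is just going under the lip at (588,247), nothing touching. The recess corner is at (275,227) and the lip corners at (597,196) and (684,196).

Run:
```python
from h import *
c=viewer.get_calibration('wrist');c['extrinsics']=np.load('pics/w4.npy')
s,M=st()
cmp(c,s,M,{(48,-45,5):(262,245),(60,-33,5):(227,282)},{(68,-60,55):(256,189),(-51,-60,62):(597,196),(-76,-60,62):(684,196),(61,-47,55):(275,227)})
```

```text
t 9.2 p [ 0.5211 -0.2059  0.0977] x [ 0.2271 -0.0263 -0.9735] psi 173.41 F [-0.2  0.6 -1.7] T [ 0.09  0.77 -0.03] w 0.0081
cov (48, -45, 5) seen-pred mm: right(-x) 1.1  down(+y) 0.9
cov (60, -33, 5) seen-pred mm: right(-x) 0.7  down(+y) 1.0
box (68, -60, 55) seen-pred mm: right(-x) 1.0  down(+y) -0.3
box (-51, -60, 62) seen-pred mm: right(-x) 0.6  down(+y) 0.9
box (-76, -60, 62) seen-pred mm: right(-x) -0.7  down(+y) 0.7
box (61, -47, 55) seen-pred mm: right(-x) 0.7  down(+y) 0.6
```

Request:
{"api": "servo_tool", "payload": {"plan": [[-0.03, 0, -0.01, 0.02, 0.15, 0], [0, 0, 0, 0, 0, 0]]}}

```text
t: 9.4
tool_pos: [0.5179, -0.2059, 0.0969]
ee_rot: [-0.036, 0.779, -0.045, -0.624]
contact_force: [-0.2, 0.5, -1.7]
gripper_width: 0.0079
```

```bash
python3 -c "
from h import *
now();goal(-60,50.7,.18)"
```

```text
t 9.4 p [ 0.5179 -0.2059  0.0969] x [ 0.2166 -0.0247 -0.976 ] psi 173.41 F [-0.2  0.5 -1.7] T [0.06 0.75 0.03] w 0.0079
hook [-56.    0.2  51.9] clip [61.1  0.2 78.1] tilt 0.22 roll 0.0 yaw 0.0
t 9.4 p [ 0.5179 -0.2059  0.0969] x [ 0.2166 -0.0247 -0.976 ] psi 173.41 F [-0.2  0.5 -1.7] T [0.06 0.75 0.03] w 0.0079
go shift [-0.023, 0.0, -0.033] turn [0.061, 0.566, -0.003]
```

Request:
{"api": "servo_tool", "payload": {"plan": [[-0.01, 0, -0.015, 0.03, 0.28, 0], [-0.01, 0, -0.015, 0.03, 0.28, 0], [0, 0, 0, 0, 0, 0], [0, 0, 0, 0, 0, 0]]}}

```text
t: 9.8
tool_pos: [0.516, -0.2059, 0.0936]
ee_rot: [-0.037, 0.765, -0.044, -0.641]
contact_force: [-0.1, -0.0, -1.5]
gripper_width: 0.0079
```

```bash
python3 -c "
from h import *
now();goal(-60.5,50.2,.15)"
```

```text
t 9.8 p [ 0.516  -0.2059  0.0936] x [ 0.1745 -0.0203 -0.9844] psi 173.42 F [-0.1 -0.  -1.5] T [0.06 0.61 0.05] w 0.0079
hook [-59.7  -0.1  50.9] clip [58.4 -0.  72. ] tilt 0.177 roll -0.0 yaw 0.0
t 9.8 p [ 0.516  -0.2059  0.0936] x [ 0.1745 -0.0203 -0.9844] psi 173.42 F [-0.1 -0.  -1.5] T [0.06 0.61 0.05] w 0.0079
go shift [0.004, 0.0, -0.021] turn [0.046, 0.378, -0.004]
```

Request:
{"api": "servo_tool", "payload": {"plan": [[-0.01, 0, -0.02, 0.04, 0.38, 0], [-0.01, 0, -0.005, 0, 0, 0], [0, 0, 0, 0, 0, 0], [0, 0, 0, 0, 0, 0]]}}

```text
t: 10.2
tool_pos: [0.5162, -0.2061, 0.0926]
ee_rot: [-0.037, 0.758, -0.044, -0.65]
contact_force: [1.8, -0.3, -1.6]
gripper_width: 0.0082
```

```bash
python3 -c "
from h import *
now();goal(-60.5,50,.11)"
```

```text
t 10.2 p [ 0.5162 -0.2061  0.0926] x [ 0.151  -0.0182 -0.9884] psi 173.44 F [ 1.8 -0.3 -1.6] T [-0.07  0.08 -0.06] w 0.0082
hook [-60.5  -0.3  51.2] clip [58.1 -0.2 69.4] tilt 0.153 roll -0.001 yaw 0.001
t 10.2 p [ 0.5162 -0.2061  0.0926] x [ 0.151  -0.0182 -0.9884] psi 173.44 F [ 1.8 -0.3 -1.6] T [-0.07  0.08 -0.06] w 0.0082
go shift [0.017, 0.0, -0.036] turn [0.081, 0.606, -0.009]
```

Request:
{"api": "servo_tool", "payload": {"plan": [[0.01, 0, -0.018, 0.04, 0.3, 0], [0.01, 0, -0.018, 0.04, 0.3, 0], [0, 0, 0, 0, 0, 0], [0, 0, 0, 0, 0, 0]]}}

```text
t: 10.6
tool_pos: [0.5181, -0.2062, 0.0889]
ee_rot: [-0.038, 0.742, -0.043, -0.668]
contact_force: [-1.9, 1.4, 0.3]
gripper_width: 0.0081
```

```bash
python3 -c "
from h import *
now();goal(-60.2,50,.06)"
```

```text
t 10.6 p [ 0.5181 -0.2062  0.0889] x [ 0.1043 -0.0123 -0.9945] psi 173.44 F [-1.9  1.4  0.3] T [ 0.26  0.38 -0.  ] w 0.0081
hook [-60.5  -0.1  50. ] clip [58.8 -0.1 62.6] tilt 0.105 roll -0.0 yaw 0.001
t 10.6 p [ 0.5181 -0.2062  0.0889] x [ 0.1043 -0.0123 -0.9945] psi 173.44 F [-1.9  1.4  0.3] T [ 0.26  0.38 -0.  ] w 0.0081
go shift [0.02, -0.001, -0.026] turn [0.078, 0.643, -0.009]
```

Request:
{"api": "servo_tool", "payload": {"plan": [[0, 0, 0, 0, 0, 0], [0, 0, 0, 0, 0, 0], [0, 0, 0, 0, 0, 0], [0, 0, 0, 0, 0, 0], [-0.01, 0, 0.2, 0, 0, 0], [-0.02, 0, 0.3, 0, 0, 0], [-0.02, 0, 0.3, 0, 0, 0], [0, 0, 0, 0, 0, 0]], "jaw": 35}}

```text
t: 11.4
tool_pos: [0.5112, -0.2065, 0.171]
ee_rot: [-0.038, 0.741, -0.043, -0.669]
contact_force: [0.6, -0.6, 1.1]
gripper_width: 0.0353
```

```bash
python3 -c "
from h import *
st()
im,c=snap('wrist','w5');s,M=st()
x=cv2.resize(im[:,:,::-1],(800,600),interpolation=cv2.INTER_CUBIC);cv2.imwrite('pics/w5b.png',x)"
```

```text
t 11.4 p [ 0.5112 -0.2065  0.171 ] x [ 0.1018 -0.0129 -0.9947] psi 173.44 F [ 0.6 -0.6  1.1] T [ 0.02  0.15 -0.03] w 0.0353
t 11.45 p [ 0.5105 -0.206   0.1685] x [ 0.099  -0.0115 -0.995 ] psi 173.43 F [-0.5  0.3 -0.3] T [0.03 0.26 0.03] w 0.0348
```

View pics/w5b.png

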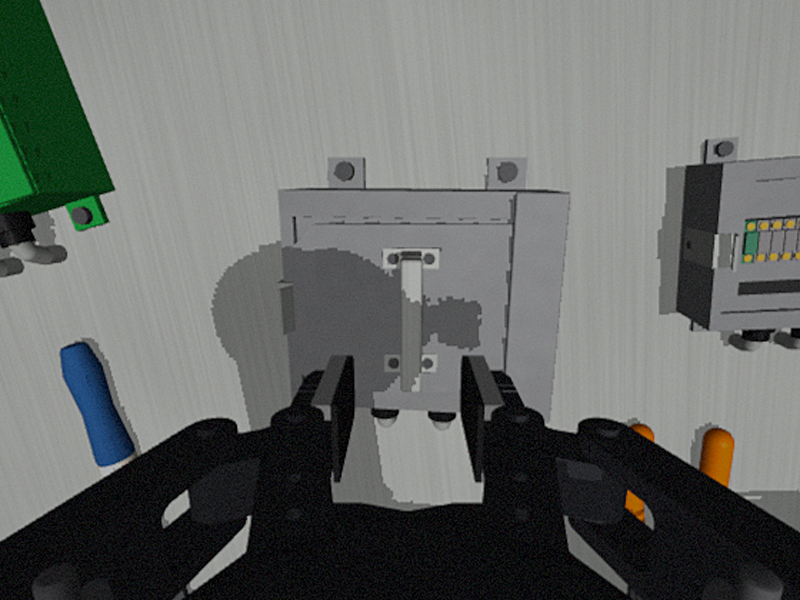

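The cover lies hooked under the lip, handle bar at (412,320), its other end on the clip at (286,305). Next I level the tool, close the jaws and press near the clip edge at box x = 38 mm.

Request:
{"api": "servo_tool", "payload": {"plan": [[0.2, -0.02, 0, 0.08, 0.7, 0], [0.2, -0.02, 0, 0.08, 0.7, 0], [0.1, -0.02, -0.15, 0, 0, 0], [0, 0, -0.2, 0, 0, 0], [0, 0, -0.1, 0, 0, 0], [0, 0, 0, 0, 0, 0], [0, 0, 0, 0, 0, 0]], "jaw": 0}}

```text
t: 12.15
tool_pos: [0.5593, -0.2115, 0.1166]
ee_rot: [0.041, -0.703, 0.04, 0.709]
contact_force: [0.3, 0.3, 0.2]
gripper_width: -0.0002
```

```bash
cat >> h.py <<'E'
def tcp():
    s,M=st(); print('tcp in box',(box().T@(s['tool_pos']-[*BOX,0])*1000).round(1))
E
python3 -c "
from h import *
tcp()"
```

```text
t 12.15 p [ 0.5593 -0.2115  0.1166] x [-0.0084  0.0023 -1.    ] psi 173.42 F [0.3 0.3 0.2] T [ 0.05 -0.05 -0.01] w -0.0002
tcp in box [ 37.3   0.  116.6]
```

Now down to the contact point at about 88 mm.

Request:
{"api": "servo_tool", "payload": {"plan": [[0, 0, -0.1, 0, 0, 0], [0, 0, -0.1, 0, 0, 0], [0, 0, -0.05, 0, 0, 0], [0, 0, -0.04, 0, 0, 0], [0, 0, -0.03, 0, 0, 0]]}}

```text
t: 12.65
tool_pos: [0.5601, -0.2118, 0.0855]
ee_rot: [0.041, -0.705, 0.04, 0.707]
contact_force: [-0.5, -0.2, 3.3]
gripper_width: 0.0002
```

```bash
python3 -c "
from h import *
tcp()"
```

```text
t 12.65 p [ 0.5601 -0.2118  0.0855] x [-0.0031  0.001  -1.    ] psi 173.43 F [-0.5 -0.2  3.3] T [-0.03  0.15 -0.01] w 0.0002
tcp in box [38.1 -0.3 85.5]
```

Request:
{"api": "servo_tool", "payload": {"plan": [[0, 0, -0.04, 0, 0, 0], [0, 0, -0.04, 0, 0, 0]]}}

```text
t: 12.85
tool_pos: [0.5609, -0.2121, 0.079]
ee_rot: [0.04, -0.706, 0.04, 0.706]
contact_force: [0.3, 1.0, 0.8]
gripper_width: 0.0003
```

Request:
{"api": "servo_tool", "payload": {"plan": [[0, 0, -0.04, 0, 0, 0], [0, 0, -0.04, 0, 0, 0]]}}

```text
t: 13.05
tool_pos: [0.5615, -0.2124, 0.077]
ee_rot: [-0.039, 0.707, -0.041, -0.705]
contact_force: [-12.2, 8.2, 27.2]
gripper_width: -0.0002
```

Tip height is 55 mm at 27 N, so the cover is bottomed and the clip likely snapped. I retreat and check.

Request:
{"api": "servo_tool", "payload": {"plan": [[0, 0, 0.1, 0, 0, 0], [-0.1, 0.05, 0.3, 0, 0, 0], [-0.2, 0.1, 0.4, 0, 0, 0], [-0.1, 0.1, 0.2, 0, 0, 0], [0, 0, 0, 0, 0, 0], [0, 0, 0, 0, 0, 0]]}}

```text
t: 13.65
tool_pos: [0.5194, -0.1864, 0.1794]
ee_rot: [-0.039, 0.706, -0.04, -0.706]
contact_force: [0.0, 0.2, 0.2]
gripper_width: -0.0003
```

```bash
python3 -c "
from h import *
tcp()
im,c=snap('wrist','w6')
x=cv2.resize(im[60:270,150:450,::-1],(800,560),interpolation=cv2.INTER_CUBIC);cv2.imwrite('pics/w6b.png',x)
im,c=snap('scene','s6')
x=cv2.resize(im[190:270,195:285,::-1],(540,480),interpolation=cv2.INTER_CUBIC);cv2.imwrite('pics/s6b.png',x)"
```

```text
t 13.65 p [ 0.5194 -0.1864  0.1794] x [ 4.0e-04 -1.6e-03 -1.0e+00] psi 173.53 F [0.  0.2 0.2] T [ 0.03  0.02 -0.01] w -0.0003
tcp in box [ -5.3  20.3 179.4]
```

View pics/w6b.png

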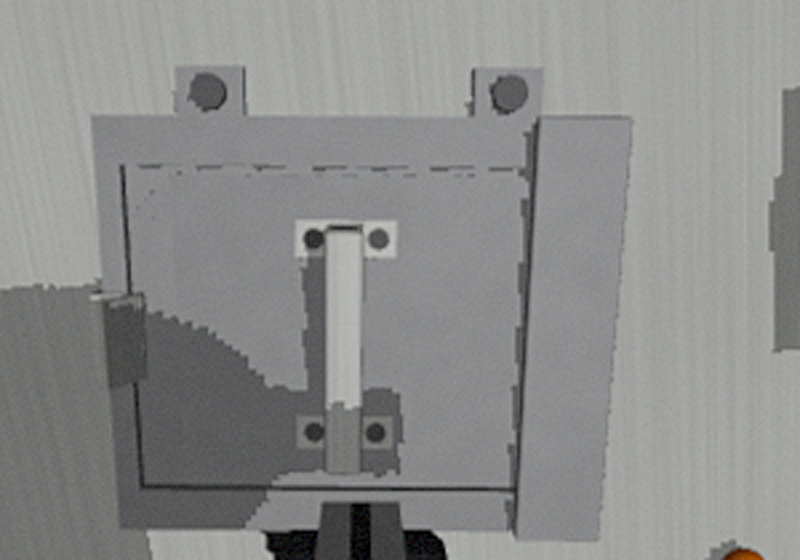

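View pics/s6b.png

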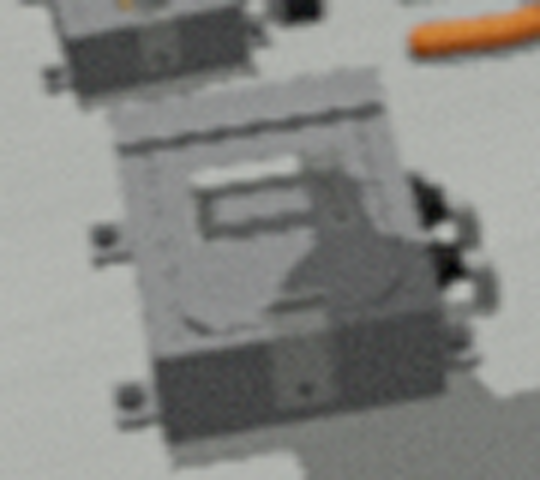

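The cover is flush in the recess with a thin gap all round. The clip's nose overlaps its edge at crop (145,340), and the lip covers the plain edge. The gripper is clear and shows no force, so I hand in.

```bash
python3 -c "
from h import *
st(); print(sign_off())"
```

```text
t 13.75 p [ 0.5193 -0.1867  0.1786] x [-0.0012 -0.0018 -1.    ] psi 173.51 F [-0.1 -0.7 -0.3] T [-0.    0.01 -0.06] w -0.0001
the job is handed in; nothing more can be done
None
```

The cover is in the recess of the larger grey box and appears to be held by the clip. I handed the job in at 13.75 s; no verdict was reported.

- **What I did:** I gripped the cover by its handle and tilted it to about 0.23 rad. I slid the plain edge in under the lip to x ≈ -60 mm, with the clip end still about 20 mm high. I then lowered it onto the clip's lead-in, let go, and pressed with closed fingertips at x ≈ 38 mm.
- **Clip:** the force fell from 3.3 N to 0.8 N on the way down, then rose to 27 N in z (about 31 N overall) with the fingertips at 55 mm. That is the height of a seated cover's top.
- **Last pictures:** the cover is flush, with only thin gaps round it. The clip's nose lies over its edge and the lip covers the plain edge. The gripper was clear, with force near zero.
- **Disagreements and gaps:** seen and predicted points differed by up to about 1.5 mm, within the calibration error, and the jaws read 8 mm on the 10 mm bar. I judged the clip's angle only from the picture. I made no separate check on the file, snips and hammer; the tool passed well above the bench throughout.

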